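# Uncover a junction-box housing and hold a square in its marked corner

### The job

Lift the white cover plate off the two pins of the grey junction-box housing and lay it flat, handle up, in the middle of the green mat. Then take the blue square by its black grip, lower it flat onto the housing floor and press it into the yellow-taped corner until both of its outer faces lie flush against the two walls; finish while still gripping it and pressing it against both walls. Leave the jar, the tape roll and the orange spool alone.

Things in the scene. Friction and masses are not known exactly. Their poses are not given: they have to be found in the camera images.
- housing: Grey open junction-box housing fixed to the bench: 150 (x) x 180 (y) x 40 mm high, walls 6, floor 5 mm. Origin: centre of underside, z up. Bosses 18 mm square at the +x -y and -x +y corners carry brass pins (8 mm diameter, 14 mm above the rim) at (60,-75) and (-60,75) mm. Terminals up to 29 mm high fill x -55..-25, y -65..25 mm. The +x +y corner is clear, its rims taped yellow.
- far_wall: The housing's +x wall, 6 mm thick, 40 mm high, one of the two walls of the taped corner; its inner face lies at x = 69 mm of the housing. Origin: centre of the wall's underside.
- left_wall: The housing's +y wall, 6 mm thick, 40 mm high, the other wall of the taped corner; its inner face lies at y = 84 mm of the housing. Origin: centre of the wall's underside.
- marked_corner (a point): The inside corner with the yellow tape, at floor level: housing point (69, 84, 5) mm. Its axes are the housing's: the walls lie towards +x and +y of it.
- cover: White cover plate 150 x 180 x 5 mm, about 0.3 kg, loose on the housing's rim (underside 40 mm above the bench), two 11 mm holes over the pins. Origin: centre of underside; axes as the housing's at the start. Black bar handle in the middle of its top: 14 mm wide (x), 80 mm long (y), from 5 to 40 mm above the underside.
- mat: Fixed flat mat with a green top and black edge, 190 mm (x) by 220 mm (y), 4 mm thick, on the bench to the left or the right of the housing. Origin: centre of its underside; its top is 4 mm higher.
- square: Blue L-shaped square, flat on the bench, other side from the mat, 0.4 kg, legs 30 mm high, 14 thick. Origin: underside, below the grip. From the outer corner (36,36) mm one leg runs 110 mm to -y, the other 90 mm to -x; a block fills the inner angle. Black grip: post 24 x 24 mm, sides along x and y, 30 to 75 mm above the underside. Seated, its axes match the housing's.
- square_corner (a point): The outer corner of the square, on its underside, (36, 36, 0) mm of the square, same axes: here its two outer faces meet, x = 36 mm and y = 36 mm.
- jar: Bystander: amber jar with a red cap, 60 mm diameter, 80 mm high; origin at the centre of its underside.
- tape: Bystander: yellow roll, 90 mm outside diameter, 19 mm high, lying flat; origin at the centre of its underside.
- spool: Bystander: small empty orange spool standing on the bench, 40 mm diameter, 30 mm high; origin at the centre of its underside.
Mind the look-alikes: they are no part of the job. Of the things shaped like the square, the blue one is meant.

How it is judged:
By the outcome, as a careful person would: the job done as asked, in the order asked, and still so for the second after the job is handed in, while the arm keeps its last pose, push and grip.
It also fails if it takes over 64 s, if anything falls off the work surface, if the arm or the gripper's body presses on something with over 40 N, if the wrist force passes 120 N, or if a joint passes its speed limit or range.

### The arm

A 6-joint arm with a two-finger parallel gripper is mounted at the origin on the work surface. World frame = base frame: x ahead of the robot, y to its left, z up, the work surface at z = 0. Lengths are in mm, angles in degrees, forces in N, time in s.
With the tool pointing down it reaches from about 350 to 850 mm from the base axis. Payload 8.1 kg.
Tool frame: the origin (TCP) lies midway between the tips of the shut fingers; the grasp point (between the pads) lies 19 mm behind it; z points along the fingers, y is the line along which they close (so a half turn about z gives the same grasp; the last joint's range is limited). The gripper opens to 85 mm and grips with 20 to 120 N. Pads are 22 mm wide; open, the fingers measure 114 mm over their backs; the gripper's body (76 mm by 85 mm) begins 54 mm behind the grasp point. The pads swing forward as they close: fully open they stand 13 mm farther back than shut.
Start: joints at [63.117, 7.471, 85.268, -0, 87.261, -4.893], TCP at [224.647, 556.362, 231.292] pointing down, gripper open.
Joint ranges: [-169.43, 169.43], [-51.17, 129.36], [1.28, 143.12], [-76.62, 256.62], [0, 156.53], [-152.29, 152.29]. Speed limits (degrees/s): [136.94, 136.94, 159.86, 180, 180, 180].

### API

Orientations are given as [roll, pitch, yaw] about the fixed x, y, z axes, in that order (R = Rz(yaw) Ry(pitch) Rx(roll)).
In Python, from bench import r, optics, workorder gives the robot as it stands.
- The arm moves only by the tool step_hand, called as name(argument=value, ...), one argument or row to a line, values as JSON. Schema: {"type":"object","properties":{"segments":{"type":"array","items":{"type":"array","items":{"type":"number"},"minItems":7,"maxItems":7},"minItems":1,"maxItems":8},"force":{"type":"number"},"only":{"type":"string"},"quiet":{"type":"boolean"},"lines":{"type":"string"}},"required":["segments"],"additionalProperties":false}. segments is a list of rows, 1 to 8 of them, each of 7 numbers: a rotation vector rx, ry, rz in units of 4 degrees, then dx, dy, dz in units of 25 mm, then the finger opening in mm; each row is the pose to reach, as a shift and turn from the pose commanded when the call began, along the tool's axes at that moment; what a row does not reach only later rows make up. A row lasts 1/8 s, in which the tool goes at most 62.5 mm and 10.7 degrees, less where a joint would pass 70% of its speed; a pose out of reach is approached as far as the arm can. The fingers move at their own pace and stop on an object; force is the grip in N (left out, the last holds). Time passes only in rows, so rows that do not move let the fingers close. The tool returns the time, the measured TCP pose, the force, the opening and the grip force at its end. only (a regular expression) keeps the lines of the reply that match it, lines (a string "A,B") keeps lines A to B, and quiet returns only ok. Input that does not fit is refused with a message, and nothing moves.
- r.sense(): the state, without advancing time (a new reading comes with each control period).
- optics.snapshot(name): name is "side" or "top" or "wrist"; returns a dict with "pixels" (400x640x3 uint8, blue, green, red), "fx", "fy", "cx", "cy" (pixels), "pose" (4x4, takes a point from camera to world coordinates). Camera axes: x right, y up, looking along -z (the intrinsics and any distortion apply to the point x, -y, -z); pixel columns grow to the right and rows downward; lengths in mm; the calibration is good to about 2 mm. A picture is of the moment at which its call begins. There is no depth.
- workorder.hand_in(): hands the job in; it is judged then, once.
The state is a dict: "time": time; "joint_pos": joint angles; "qd": joint speeds; "joint_efforts": joint torques, N m; "tool_pos": TCP position; "tcp_rot": TCP orientation; "ft_force": force on the tool from outside, world axes, zero at the start; "wrist_torque": the same for the moment, N m; "finger_gap": finger opening in mm; "grip_force": force on a finger pad.
Only numpy, scipy, OpenCV 4.12 (cv2) and the standard library are available. Lean on these libraries where they do the work, as an engineer would, in place of code of your own. Each camera call takes 0.05 s, during which the arm holds its last target. There are 200 camera calls.

## Working session

There is one attempt and no reset: what is moved stays moved. The work goes in short steps, Python scripts to look and compute and a tool call to move; the robot and the scene stay as the last step left them, time stands still between calls to the robot, and variables do not carry over. Pictures are saved under pics/ and viewed, at most 10 in all, crops included, and the job is handed in when it is done.

```bash
mkdir -p pics; ls; python3 - <<'E'
from bench import r, optics, workorder
import cv2
s=r.sense();print(s)
for n in("top","side"):
    d=optics.snapshot(n);cv2.imwrite(f"pics/{n}0.png",d["pixels"]);print(n,{k:v for k,v in d.items() if k!="pixels"})
E
```

```text
pics
{'time': 0.0, 'joint_pos': array([ 6.31163476e+01,  7.51452271e+00,  8.53297196e+01,  1.72311743e-05,
        8.72633487e+01, -4.89275737e+00]), 'qd': array([-0.14155698,  0.02189088,  0.0904506 ,  0.00907641,  0.0814199 ,
       -0.00028572]), 'joint_efforts': array([-2.16653054e-03, -5.69399321e+01, -5.00542259e+01, -8.19689558e-04,
        1.46614504e-02, -2.57907044e-05]), 'tool_pos': array([224.39635935, 555.85176686, 230.24633677]), 'tcp_rot': array([-1.79892803e+02, -9.19368236e-03,  1.58009096e+02]), 'ft_force': array([-0.23072962,  0.77748649, -0.57859483]), 'wrist_torque': array([-0.00983794, -0.00937885,  0.00286692]), 'grip_force': 0.0, 'finger_gap': 85.14374745353466}
top {'fx': 451.90323739115433, 'fy': 451.90323739115433, 'cx': 322.05104049794227, 'cy': 199.10988690400396, 'pose': array([[-9.82210475e-03,  9.91046184e-01, -1.33157751e-01,
         3.82490354e+02],
       [-9.99896990e-01, -8.34034450e-03,  1.16810803e-02,
        -3.63700081e+01],
       [ 1.04659086e-02,  1.33258767e-01,  9.91026017e-01,
         1.40060812e+03],
       [ 0.00000000e+00,  0.00000000e+00,  0.00000000e+00,
         1.00000000e+00]])}
side {'fx': 365.7389613314862, 'fy': 365.7389613314862, 'cx': 321.00608030285593, 'cy': 198.27978659773518, 'pose': array([[ 9.64571276e-01,  1.46756062e-01, -2.19237112e-01,
         3.76919938e+02],
       [-2.63798569e-01,  5.25345389e-01, -8.08963867e-01,
        -7.62006062e+02],
       [-3.54514523e-03,  8.38137746e-01,  5.45447111e-01,
         5.54237970e+02],
       [ 0.00000000e+00,  0.00000000e+00,  0.00000000e+00,
         1.00000000e+00]])}
```

View pics/top0.png

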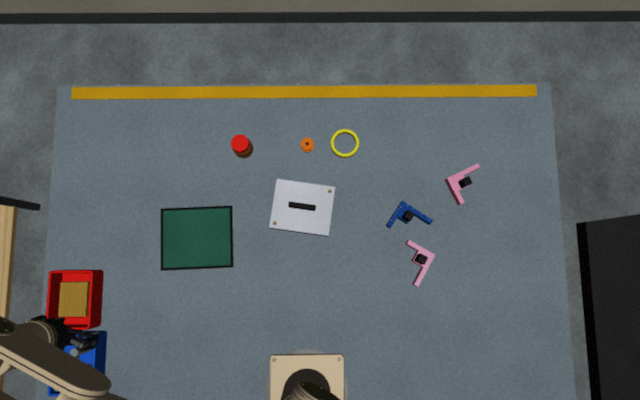

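View pics/side0.png

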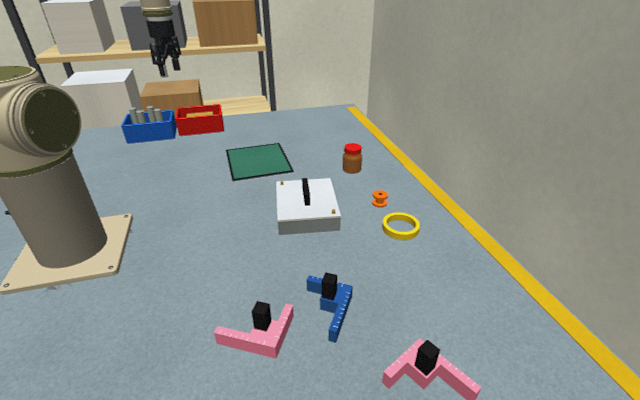

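```bash
cat > h.py <<'E'
from bench import r, optics, workorder
import cv2, numpy as np
from scipy.spatial.transform import Rotation as Ro
np.set_printoptions(precision=2,suppress=True)
def cast(d,uv,z):
    uv=np.atleast_2d(np.asarray(uv,float)); P=d["pose"]
    v=np.c_[(uv[:,0]-d["cx"])/d["fx"],-(uv[:,1]-d["cy"])/d["fy"],-np.ones(len(uv))]@P[:3,:3].T
    return (P[:3,3]+v*((z-P[2,3])/v[:,2])[:,None])
def proj(d,p):
    q=(np.atleast_2d(p)-d["pose"][:3,3])@d["pose"][:3,:3]
    return np.c_[d["cx"]-d["fx"]*q[:,0]/q[:,2],d["cy"]+d["fy"]*q[:,1]/q[:,2]]
def blobs(mask,amin=20):
    cs,_=cv2.findContours(mask.astype(np.uint8),cv2.RETR_EXTERNAL,cv2.CHAIN_APPROX_NONE)
    return sorted([c[:,0,:] for c in cs if cv2.contourArea(c)>=amin],key=lambda c:-cv2.contourArea(c))
def rect(p):  # world points -> centre,size,angle
    return cv2.minAreaRect(p[:,:2].astype(np.float32))
def go(p,yaw):  # prints shift in tool axes for tool-down target
    s=r.sense();R=Ro.from_euler("xyz",s["tcp_rot"],degrees=True);T=Ro.from_euler("xyz",[180,0,yaw],degrees=True)
    print("GO rot",(R.inv()*T).as_rotvec(degrees=True),"d",R.inv().apply(np.array(p)-s["tool_pos"]),"dist",np.linalg.norm(np.array(p)-s["tool_pos"]))
E
python3 - <<'E'
from h import *
for n in("top","side"):
    d=optics.snapshot(n);b=d["pixels"].astype(int);B,G,R=b[...,0],b[...,1],b[...,2]
    hsv=cv2.cvtColor(d["pixels"],cv2.COLOR_BGR2HSV)
    w=(hsv[...,1]<40)&(hsv[...,2]>150);
    g=(G>R+25)&(G>B+10);bl=(B>R+50)&(hsv[...,1]>150)
    for nm,m,z in(("white",w,45),("green",g,4),("blue",bl,30)):
        for c in blobs(m,40)[:3]:
            q=cast(d,c,z);print(n,nm,"px",c.mean(0),"wc,size,ang",rect(q))
            if n=="top" and nm=="blue" : 
                a=cv2.approxPolyDP(c.reshape(-1,1,2),2.5,True)[:,0];print(np.c_[a,cast(d,a,30)[:,:2]])
    if n=="top":
        k=(hsv[...,2]<45)
        for c in blobs(k,25):
            if 200<c[:,1].mean()<300 or 170<c[:,1].mean()<300: print("black",c.mean(0),rect(cast(d,c,40)),cast(d,c.mean(0),75))
print(optics.snapshot("wrist")["pose"],r.sense()["tool_pos"])
d=optics.snapshot("top");cv2.imwrite("pics/crop1.png",cv2.resize(d["pixels"][160:300,250:490],None,fx=3,fy=3,interpolation=cv2.INTER_CUBIC))
E
```

```text
top white px [301.95 206.78] wc,size,ang ((542.9760131835938, 8.264884948730469), (181.0270233154297, 150.3644256591797), 81.35226440429688)
top green px [196.25 237.65] wc,size,ang ((455.3691101074219, 334.59228515625), (176.57139587402344, 204.8620147705078), 2.015254259109497)
top blue px [ 97.86 353.12] wc,size,ang ((126.32763671875, 621.561767578125), (74.44287872314453, 101.3681640625), 88.867919921875)
[[105.   333.   176.34 587.09]
 [104.   336.   167.85 589.55]
 [101.   334.   173.63 598.59]
 [ 94.   348.   134.24 616.72]
 [ 79.   355.   115.06 659.01]
 [ 80.   360.   101.01 655.26]
 [ 98.   369.    75.24 601.83]
 [101.   368.    77.93 593.33]
 [ 97.   364.    89.23 605.5 ]
 [101.   360.   100.28 594.56]
 [103.   368.    77.85 587.56]
 [101.   356.   111.49 595.18]
 [105.   350.   128.23 584.5 ]
 [103.   353.   119.85 589.84]
 [100.   351.   125.58 598.85]
 [105.   345.   142.33 585.26]
 [101.   337.   165.11 598.13]
 [105.   337.   164.98 586.48]]
top blue px [407.66 214.75] wc,size,ang ((493.7750549316406, -317.31298828125), (109.28642272949219, 89.81582641601562), 55.9520
[... 1890 characters left out ...]
.94 160.92] wc,size,ang ((458.1424560546875, 338.4501647949219), (177.5328826904297, 210.174560546875), 2.0049290657043457)
side blue px [149.42 125.97] wc,size,ang ((88.48929595947266, 686.8082275390625), (193.12571716308594, 316.70849609375), 3.217672348022461)
side blue px [337.27 308.51] wc,size,ang ((509.8596496582031, -338.44573974609375), (127.87720489501953, 52.87995529174805), 56.71817398071289)
side blue px [314.5  284.16] wc,size,ang ((494.36431884765625, -274.2809753417969), (43.093082427978516, 29.402790069580078), 71.58699035644531)
[[  0.38  -0.9   -0.24 163.93]
 [  0.93   0.36   0.1  580.1 ]
 [ -0.    -0.26   0.97 374.88]
 [  0.     0.     0.     1.  ]] [224.53 556.14 230.78]
```

View pics/crop1.png

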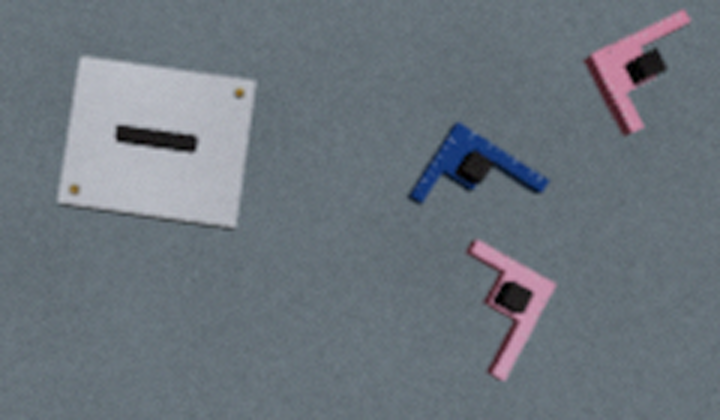

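Squares seen: blue (408,214), pink look-alikes (420,260) and (464,182); I choose the blue one. The crop confirms it: numbered blue legs and a black grip. The white plate (302,207) and green mat (197,238) are unique. Now moving above the cover.

```bash
python3 - <<'E'
from h import *
go([543,9,220],81.7)
E
```

```text
GO rot [-0.03  0.02 76.31] d [-500.14 -388.17   11.17] dist 633.2054521150624
```

The rows are not in the units I measure in: shifts go in units of 25 mm and turns go in units of 4 degrees. I convert before sending: 10 mm is 0.4, 8 mm is 0.32, 76.3 degrees is 19.075.

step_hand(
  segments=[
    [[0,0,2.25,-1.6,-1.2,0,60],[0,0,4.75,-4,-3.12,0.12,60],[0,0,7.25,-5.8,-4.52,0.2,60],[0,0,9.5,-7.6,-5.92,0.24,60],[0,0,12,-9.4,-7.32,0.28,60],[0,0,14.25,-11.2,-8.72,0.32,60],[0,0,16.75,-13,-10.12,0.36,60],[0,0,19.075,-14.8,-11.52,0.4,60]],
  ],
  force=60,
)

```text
refused: segments[0]: the value is too long (schema: maxItems 7). Nothing was moved.
```

The call was refused and nothing moved: it wants a list of rows, each a list of 7 numbers. Same move again in that form.

step_hand(
  segments=[
    [0,0,2.25,-1.6,-1.2,0,60],
    [0,0,4.75,-4,-3.12,0.12,60],
    [0,0,7.25,-5.8,-4.52,0.2,60],
    [0,0,9.5,-7.6,-5.92,0.24,60],
    [0,0,12,-9.4,-7.32,0.28,60],
    [0,0,14.25,-11.2,-8.72,0.32,60],
    [0,0,16.75,-13,-10.12,0.36,60],
    [0,0,19.075,-14.8,-11.52,0.4,60],
  ],
  force=60,
)

```text
time: 1.3
tool_pos: [460.6, 149.0, 221.5]
tcp_rot: [180.0, -0.0, 81.4]
ft_force: [0.2, 0.7, 0.7]
finger_gap: 59.9
grip_force: 0.0
```

```bash
python3 - <<'E'
from h import *
go([543,9,220],81.7)
E
```

```text
GO rot [ 0.04 -0.02 -0.31] d [-126.13  102.44    1.55] dist 162.4976178357791
```

In the tool's units: -126 mm is -5.04, 102 mm is 4.08.

step_hand(
  segments=[
    [0,0,0,-1.6,1.28,0,60],
    [0,0,0,-3.36,2.72,0,60],
    [0,0,0,-5.04,4.08,0.04,60],
    [0,0,0,-5.04,4.08,0.04,60],
    [0,0,0,-5.04,4.08,0.04,60],
  ],
)

```text
time: 1.92
tool_pos: [542.4, 11.5, 220.0]
tcp_rot: [-180.0, -0.0, 81.7]
ft_force: [-0.3, -0.2, 0.1]
finger_gap: 59.9
grip_force: 0.0
```

```bash
python3 - <<'E'
from h import *
d=optics.snapshot("wrist");cv2.imwrite("pics/w1.png",d["pixels"]);print(d["pose"],d["fx"],r.sense()["tool_pos"],r.sense()["tcp_rot"])
hsv=cv2.cvtColor(d["pixels"],cv2.COLOR_BGR2HSV)
for c in blobs(hsv[...,2]<50,200): print("blk",c.mean(0),rect(cast(d,c,80)),rect(cast(d,c,45)))
for c in blobs((hsv[...,1]<40)&(hsv[...,2]>150),500): print("wh",c.mean(0),c.min(0),c.max(0),rect(cast(d,c,45)))
E
```

```text
[[  0.99   0.14   0.04 552.2 ]
 [ -0.15   0.96   0.26  75.67]
 [ -0.    -0.26   0.97 364.31]
 [  0.     0.     0.     1.  ]] 336.2372366317204 [542.27  12.09 220.17] [-179.97   -0.02   81.73]
blk [326.31 347.05] ((521.92236328125, -127.91676330566406), (175.66604614257812, 666.3274536132812), 81.69800567626953) ((518.1956787109375, -152.97909545898438), (197.29119873046875, 748.3548583984375), 81.69800567626953)
wh [323.75 169.94] [240  81] [407 264] ((545.7902221679688, 8.92864990234375), (180.2640838623047, 150.92686462402344), 81.48607635498047)
```

View pics/w1.png

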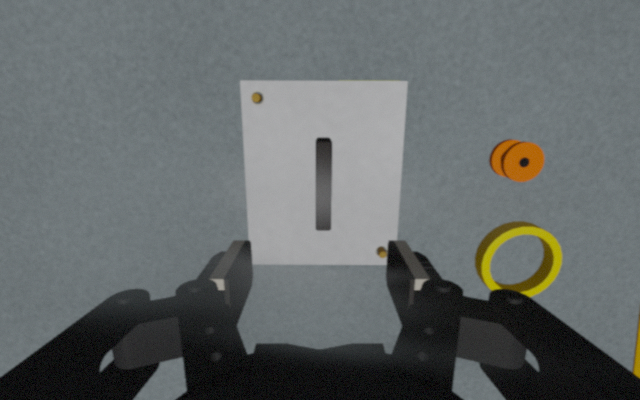

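The picture shows the plate square-on, with the handle at (323,184) between the open pads and the pins at (257,98) and (382,252). Plate centre is (545.5,8.8), yaw −8.5. Descending onto the handle.

```bash
python3 - <<'E'
from h import *
go([545.3,8.8,53],81.5)
E
```

```text
GO rot [-0.03 -0.02  0.23] d [ -2.88   3.56 167.17] dist 167.23231660350018
```

In the tool's units: 3.5 mm is 0.14, 167 mm is 6.68, 0.2 degrees is 0.05.

step_hand(
  segments=[
    [0,0,0.05,-0.116,0.14,1.2,45],
    [0,0,0.05,-0.116,0.14,3,45],
    [0,0,0.05,-0.116,0.14,4.6,45],
    [0,0,0.05,-0.116,0.14,5.8,45],
    [0,0,0.05,-0.116,0.14,6.4,45],
    [0,0,0.05,-0.116,0.14,6.68,45],
    [0,0,0.05,-0.116,0.14,6.68,45],
  ],
  force=60,
)

```text
time: 2.85
tool_pos: [546.1, 8.3, 54.0]
tcp_rot: [179.9, -0.0, 81.5]
ft_force: [-0.4, -1.2, 0.1]
finger_gap: 44.9
grip_force: 0.0
```

step_hand(
  segments=[
    [0,0,0,0,0,0,0],
    [0,0,0,0,0,0,0],
    [0,0,0,0,0,0,0],
    [0,0,0,0,0,0,0],
    [0,0,0,0,0,0,0],
  ],
  force=60,
)

```text
time: 3.48
tool_pos: [546.8, 7.9, 54.7]
tcp_rot: [179.9, -0.0, 81.5]
ft_force: [-1.1, 0.4, 6.9]
finger_gap: 12.8
grip_force: 59.9
```

step_hand(
  segments=[
    [0,0,0,0,0,-0.2,0],
    [0,0,0,0,0,-0.48,0],
    [0,0,0,0,0,-0.8,0],
    [0,0,0,0,0,-1.2,0],
    [0,0,0,0,0,-1.8,0],
    [0,0,0,0,0,-2.4,0],
    [0,0,0,0,0,-3,0],
    [0,0,0,0,0,-3.2,0],
  ],
)

```text
time: 4.47
tool_pos: [546.7, 7.9, 135.2]
tcp_rot: [179.9, -0.0, 81.5]
ft_force: [0.3, -0.2, -4.2]
finger_gap: 13.0
grip_force: 58.7
```

```bash
python3 - <<'E'
from h import *
go([456.7,336.5,135],92)
d=optics.snapshot("side");cv2.imwrite("pics/s2.png",d["pixels"][90:330,180:420])
E
```

```text
GO rot [  0.15   0.   -10.49] d [ 311.68 -137.5    -0.09] dist 340.65855157780715
```

View pics/s2.png

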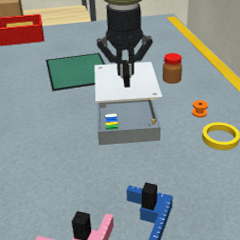

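In the tool's units: -7 mm is -0.28, 311.7 mm is 12.468, -10.5 degrees is -2.625.

step_hand(
  segments=[
    [0,0,-0.25,0.64,-0.28,0,0],
    [0,0,-0.5,2,-0.88,0,0],
    [0,0,-1,3.92,-1.72,0,0],
    [0,0,-1.5,6,-2.64,0,0],
    [0,0,-2,8.08,-3.56,0,0],
    [0,0,-2.375,10.08,-4.44,0,0],
    [0,0,-2.625,11.72,-5.16,0,0],
    [0,0,-2.625,12.468,-5.5,0,0],
  ],
)

```text
time: 5.52
tool_pos: [453.5, 339.1, 132.4]
tcp_rot: [-179.9, 0.0, 92.2]
ft_force: [0.5, -0.7, -2.8]
finger_gap: 12.8
grip_force: 58.7
```

step_hand(
  segments=[
    [0,0,0,0,0,0.8,0],
    [0,0,0,0,0,2,0],
    [0,0,0,0,0,3.2,0],
    [0,0,0,0,0,3.92,0],
    [0,0,0,0,0,4.2,0],
    [0,0,0,0,0,4.28,0],
  ],
)

```text
time: 6.28
tool_pos: [456.0, 336.3, 26.3]
tcp_rot: [180.0, 0.0, 92.0]
ft_force: [0.5, 0.2, -3.0]
finger_gap: 13.1
grip_force: 58.6
```

```bash
python3 - <<'E'
from h import *
s=r.sense();print(s["tool_pos"],s["tcp_rot"],s["ft_force"])
go([456.7,336.5,18.7],92)
E
```

```text
[456.05 336.34  26.32] [179.99   0.    91.98] [ 0.49  0.21 -2.96]
GO rot [ 0.01  0.   -0.02] d [0.14 0.66 7.62] dist 7.653733235887233
```

In the tool's units: 7.5 mm is 0.3, 6.5 mm is 0.26.

step_hand(
  segments=[
    [0,0,0,0,0.024,0.12,0],
    [0,0,0,0,0.024,0.2,0],
    [0,0,0,0,0.024,0.26,0],
    [0,0,0,0,0.024,0.3,0],
    [0,0,0,0,0.024,0.3,0],
  ],
)

```text
time: 6.9
tool_pos: [456.3, 336.7, 18.8]
tcp_rot: [180.0, -0.0, 92.0]
ft_force: [0.5, -0.6, -3.2]
finger_gap: 13.2
grip_force: 58.8
```

In the tool's units: 1.4 mm is 0.056, 0.7 mm is 0.028.

step_hand(
  segments=[
    [0,0,0,0,0,0.028,0],
    [0,0,0,0,0,0.056,0],
    [0,0,0,0,0,0.056,0],
  ],
)

```text
time: 7.28
tool_pos: [456.4, 336.7, 18.7]
tcp_rot: [-180.0, 0.0, 92.0]
ft_force: [-6.8, -3.7, 10.6]
finger_gap: 12.6
grip_force: 60.7
```

Contact is felt (+10 N). Releasing, rising and checking.

step_hand(
  segments=[
    [0,0,0,0,0,0,30],
    [0,0,0,0,0,0,45],
    [0,0,0,0,0,0,45],
    [0,0,0,0,0,0,45],
    [0,0,0,0,0,-0.6,45],
    [0,0,0,0,0,-1.8,45],
    [0,0,0,0,0,-4,45],
    [0,0,0,0,0,-6,45],
  ],
)

```text
time: 8.28
tool_pos: [456.4, 336.7, 170.3]
tcp_rot: [179.9, -0.0, 92.0]
ft_force: [0.4, 0.8, 0.4]
finger_gap: 45.1
grip_force: 0.0
```

step_hand(
  segments=[
    [0,0,0,0,0,-1.6,45],
    [0,0,0,0,0,-3.2,45],
    [0,0,0,0,0,-3.2,45],
  ],
)

```text
time: 8.65
tool_pos: [458.3, 337.8, 253.4]
tcp_rot: [179.6, -0.3, 92.0]
ft_force: [0.2, -0.1, -0.5]
finger_gap: 45.1
grip_force: 0.0
```

```bash
python3 - <<'E'
from h import *
d=optics.snapshot("wrist");hsv=cv2.cvtColor(d["pixels"],cv2.COLOR_BGR2HSV)
for c in blobs((hsv[...,1]<40)&(hsv[...,2]>150),500): print("wh",rect(cast(d,c,9)))
d=optics.snapshot("top");cv2.imwrite("pics/t2.png",cv2.resize(d["pixels"][150:300,140:460],None,fx=2.5,fy=2.5,interpolation=cv2.INTER_CUBIC))
hsv=cv2.cvtColor(d["pixels"],cv2.COLOR_BGR2HSV);b=d["pixels"].astype(int)
for c in blobs((hsv[...,1]<40)&(hsv[...,2]>150),500): print("top wh",rect(cast(d,c,9)))
sx,sy=512,-312
print(cast(d,[[407.8,215.5]],75))
go([516,-309,230],58-2)
E
```

```text
wh ((456.1412048339844, 337.7208251953125), (150.8890838623047, 179.89170837402344), 1.8752914667129517)
top wh ((452.75457763671875, 335.4496154785156), (149.0947265625, 174.9913787841797), 1.9057326316833496)
[[ 509.67 -304.61   75.  ]]
GO rot [ 0.07 -0.07 36.01] d [-647.43   36.76   17.96] dist 648.7192670906574
```

View pics/t2.png

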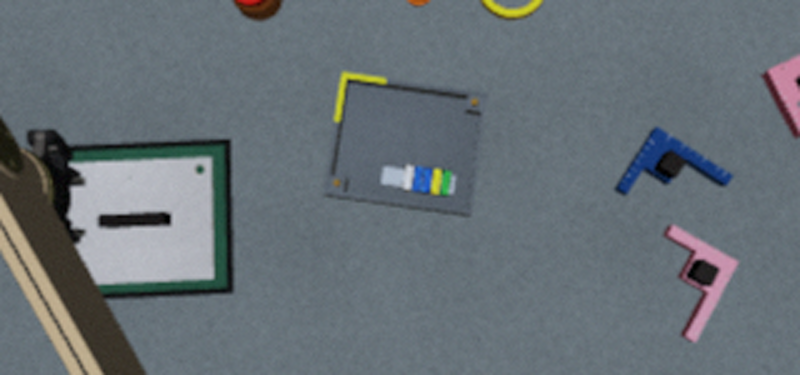

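Plate lies in the mid-mat; the yellow-taped corner is upper-left (345,75), i.e. +x +y as assumed; blue square at (668,163). Moving above the square.

In the tool's units: -30 mm is -1.2, 10 mm is 0.4, 8 degrees is 2.

step_hand(
  segments=[
    [0,0,0.25,-1.2,0.08,0,60],
    [0,0,1,-3.4,0.2,0.08,60],
    [0,0,2,-5.8,0.32,0.16,60],
    [0,0,3.25,-8.2,0.48,0.24,60],
    [0,0,4.25,-10.6,0.6,0.32,60],
    [0,0,5,-12.4,0.68,0.4,60],
    [0,0,5,-13.08,0.72,0.4,60],
    [0,0,5,-13.08,0.72,0.4,60],
  ],
)

```text
time: 9.75
tool_pos: [485.3, 10.0, 236.4]
tcp_rot: [-179.9, 0.0, 71.9]
ft_force: [0.2, 0.2, -0.6]
finger_gap: 60.0
grip_force: 0.0
```

```bash
python3 - <<'E'
from h import *
d=optics.snapshot("wrist");cv2.imwrite("pics/w2.png",d["pixels"])
hsv=cv2.cvtColor(d["pixels"],cv2.COLOR_BGR2HSV)
for c in blobs((abs(hsv[...,0].astype(int)-28)<8)&(hsv[...,1]>120)&(hsv[...,2]>90),60):
    a=cv2.approxPolyDP(c.reshape(-1,1,2),3,True)[:,0];print("yel",len(c),np.c_[a,cast(d,a,40)[:,:2]])
go([516,-309,230],56)
E
```

```text
yel 235 [[ 606.    173.    765.24  -81.63]
 [ 574.    168.    734.7   -66.2 ]
 [ 549.    179.    708.8   -69.83]
 [ 534.    206.    689.65  -94.14]
 [ 540.    229.    691.83 -121.94]
 [ 567.    245.    716.97 -149.58]
 [ 586.    244.    736.73 -154.79]
 [ 603.    236.    755.22 -151.04]
 [ 622.    208.    777.49 -125.09]
 [ 620.    187.    777.55 -101.17]]
yel 243 [[380.    59.   573.78  95.82]
 [382.    66.   573.94  89.25]
 [437.    56.   625.49  81.68]
 [441.   107.   618.81  35.07]
 [448.   106.   625.51  33.87]
 [445.    48.   634.16  86.17]]
yel 62 [[355.   194.   513.95 -23.1 ]
 [333.   196.   491.43 -18.03]
 [330.   202.   486.46 -23.28]
 [353.   201.   509.79 -29.74]]
GO rot [-0.09 -0.   16.01] d [-294.85  127.96    6.38] dist 321.48564265882675
```

View pics/w2.png

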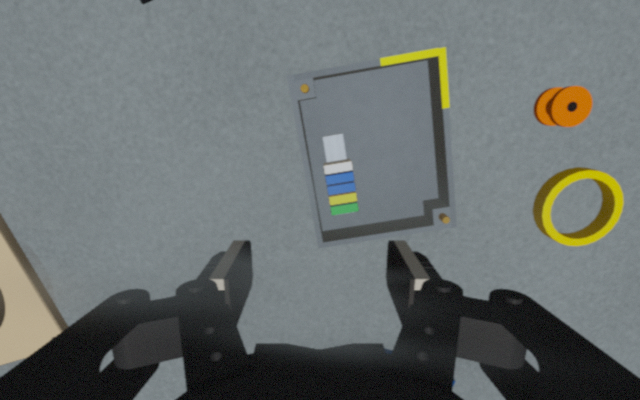

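Housing open: taped outer corner at (445,48) → (634,86), agreeing with the cover's pose. On to the square.

step_hand(
  segments=[
    [0,0,0.5,-1.4,0.6,0,60],
    [0,0,1.25,-3.6,1.56,0.08,60],
    [0,0,2,-5.88,2.56,0.12,60],
    [0,0,2.75,-8.16,3.52,0.2,60],
    [0,0,3.5,-10.08,4.36,0.24,60],
    [0,0,4,-11.28,4.88,0.24,60],
    [0,0,4,-11.8,5.12,0.24,60],
    [0,0,4,-11.8,5.12,0.24,60],
  ],
)

```text
time: 10.8
tool_pos: [517.0, -308.6, 231.0]
tcp_rot: [-180.0, -0.0, 56.1]
ft_force: [0.2, 1.0, -0.7]
finger_gap: 59.7
grip_force: 0.0
```

```bash
python3 - <<'E'
from h import *
d=optics.snapshot("wrist");cv2.imwrite("pics/w3.png",d["pixels"])
hsv=cv2.cvtColor(d["pixels"],cv2.COLOR_BGR2HSV)
for c in blobs((abs(hsv[...,0].astype(int)-110)<14)&(hsv[...,1]>130)&(hsv[...,2]>40),300):
    a=cv2.approxPolyDP(c.reshape(-1,1,2),4,True)[:,0];print("blue",rect(cast(d,c,30)),"\n",np.c_[a,cast(d,a,30)[:,:2],cast(d,a,0)[:,:2]])
for c in blobs((hsv[...,2]<45),200): print("blk",c.mean(0),rect(cast(d,c,75)))
s=r.sense();print(s["tool_pos"],s["tcp_rot"])
E
```

```text
blue ((511.5552673339844, -296.1929931640625), (59.58417510986328, 88.83213806152344), 56.072879791259766) 
 [[ 264.    139.    489.76 -249.25  484.19 -248.75]
 [ 265.    150.    483.99 -258.81  477.93 -259.14]
 [ 302.    150.    515.45 -279.97  512.12 -282.14]
 [ 305.    164.    509.8  -293.59  505.98 -296.95]
 [ 327.    161.    530.43 -303.7   528.4  -307.94]
 [ 330.    184.    519.59 -325.74  516.62 -331.89]
 [ 339.    185.    526.86 -331.92  524.52 -338.61]
 [ 341.    193.    523.88 -340.39  521.28 -347.81]
 [ 349.    192.    531.5  -344.19  529.56 -351.95]
 [ 344.    185.    531.22 -334.86  529.26 -341.8 ]
 [ 349.    183.    536.75 -335.98  535.27 -343.02]
 [ 345.    176.    537.32 -327.34  535.89 -333.63]
 [ 350.    169.    545.64 -324.01  544.93 -330.01]
 [ 345.    167.    542.47 -319.35  541.48 -324.94]
 [ 350.    159.    551.26 -315.21  551.04 -320.44]
 [ 343.    156.    546.96 -308.58  546.36 -313.24]
 [ 350.    155.    553.49 -311.73  553.46
[... 699 characters left out ...]
-258.14  504.42 -258.42]
 [ 283.    143.    503.43 -263.31  499.06 -264.03]
 [ 281.    136.    505.84 -256.45  501.68 -256.57]
 [ 275.    136.    500.8  -253.05  496.19 -252.88]
 [ 274.    143.    495.82 -258.19  490.79 -258.47]
 [ 270.    136.    496.59 -250.22  491.62 -249.81]]
blk [397.68 344.16] ((513.0943603515625, -489.50384521484375), (185.55453491210938, 508.401611328125), 56.15267562866211)
blk [ 99.26 354.  ] ((204.2925567626953, -326.9329528808594), (111.59899139404297, 205.26104736328125), 56.15267562866211)
blk [493.35 263.71] ((611.9368286132812, -471.8553161621094), (23.98067283630371, 49.044490814208984), 22.193288803100586)
[ 516.95 -308.06  231.16] [-179.96   -0.04   56.13]
```

View pics/w3.png

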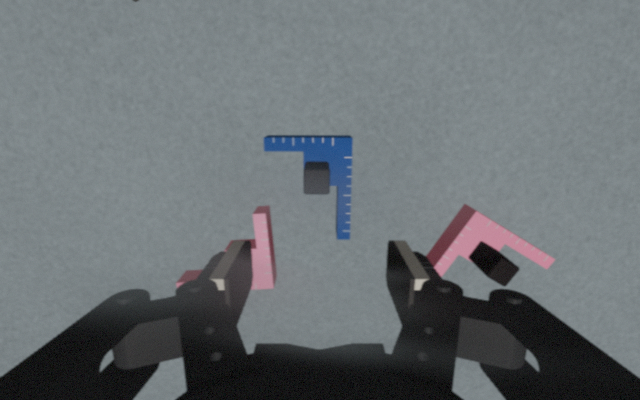

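The blue square is aligned with the tool: outer corner at (351,136), grip at (317,178); the pink legs at (262,207) and (465,207) are clear of it. Origin is about (514.3,−305.6), yaw −34. Going down to grip.

```bash
python3 - <<'E'
from h import *
go([514.3,-305.6,38],56.06)
E
```

```text
GO rot [-0.04 -0.04  0.07] d [  0.44  -3.42 193.16] dist 193.1900564451859
```

In the tool's units: 193 mm is 7.72, 190 mm is 7.6.

step_hand(
  segments=[
    [0,0,0,0,-0.136,1.4,55],
    [0,0,0,0,-0.136,3.4,55],
    [0,0,0,0,-0.136,5.2,55],
    [0,0,0,0,-0.136,6.48,55],
    [0,0,0,0,-0.136,7.28,55],
    [0,0,0,0,-0.136,7.6,55],
    [0,0,0,0,-0.136,7.72,55],
    [0,0,0,0,-0.136,7.72,55],
  ],
)

```text
time: 11.85
tool_pos: [514.4, -308.2, 39.6]
tcp_rot: [179.9, 0.0, 56.0]
ft_force: [0.5, -0.5, 0.5]
finger_gap: 54.4
grip_force: 0.0
```

step_hand(
  segments=[
    [0,0,0,0,0,0,10],
    [0,0,0,0,0,0,10],
    [0,0,0,0,0,0,10],
    [0,0,0,0,0,0,10],
    [0,0,0,0,0,0,10],
  ],
  force=100,
)

```text
time: 12.48
tool_pos: [514.3, -308.3, 39.5]
tcp_rot: [179.9, 0.0, 56.0]
ft_force: [1.6, 0.1, 5.3]
finger_gap: 23.1
grip_force: 99.3
```

In the tool's units: -75 mm is -3, -68 mm is -2.72.

step_hand(
  segments=[
    [0,0,0,0,0,-0.16,10],
    [0,0,0,0,0,-0.6,10],
    [0,0,0,0,0,-1.28,10],
    [0,0,0,0,0,-2.08,10],
    [0,0,0,0,0,-2.72,10],
    [0,0,0,0,0,-3,10],
    [0,0,0,0,0,-3,10],
  ],
)

```text
time: 13.35
tool_pos: [513.9, -308.0, 114.2]
tcp_rot: [179.9, 0.0, 56.0]
ft_force: [0.4, 0.3, -5.1]
finger_gap: 22.8
grip_force: 98.4
```

```bash
python3 - <<'E'
from h import *
s=r.sense();print(s["wrist_torque"])
go([574.4,42.7,114],81.5)
d=optics.snapshot("side");cv2.imwrite("pics/s3.png",d["pixels"][180:380,220:500])
E
```

```text
[0.04 0.02 0.01]
GO rot [  0.07   0.02 -25.49] d [ 324.59 -145.96    0.01] dist 355.9030705143143
```

View pics/s3.png

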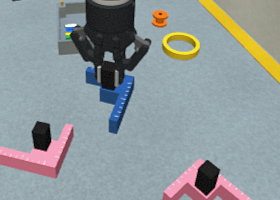

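The blue square hangs level in the gripper at (108,90), weight −5 N, and the pink ones are untouched. Carrying it over the taped corner's pocket.

step_hand(
  segments=[
    [0,0,-0.25,0.56,-0.24,0,10],
    [0,0,-1,2,-0.88,0,10],
    [0,0,-2,4,-1.8,0,10],
    [0,0,-3,6.2,-2.8,0,10],
    [0,0,-4,8.4,-3.76,0,10],
    [0,0,-5,10.48,-4.72,0,10],
    [0,0,-6,12.12,-5.44,0,10],
    [0,0,-6.375,12.984,-5.84,0,10],
  ],
)

```text
time: 14.4
tool_pos: [573.1, 46.6, 112.5]
tcp_rot: [-179.9, -0.0, 81.8]
ft_force: [-0.6, -1.1, -5.2]
finger_gap: 22.9
grip_force: 98.7
```

step_hand(
  segments=[
    [0,0,0,0,0,0,10],
    [0,0,0,0,0,0,10],
  ],
)

```text
time: 14.65
tool_pos: [573.3, 43.2, 112.7]
tcp_rot: [-179.9, 0.0, 81.5]
ft_force: [0.4, -0.1, -5.7]
finger_gap: 22.9
grip_force: 98.7
```

```bash
python3 - <<'E'
from h import *
s=r.sense();print(s["tool_pos"],s["tcp_rot"],s["ft_force"])
go([574.4,42.7,60],81.5)
d=optics.snapshot("wrist");cv2.imwrite("pics/w4.png",d["pixels"])
E
```

```text
[573.32  43.16 112.71] [-179.93    0.03   81.54] [ 0.38 -0.12 -5.75]
GO rot [-0.07  0.03  0.04] d [-0.27  1.2  52.71] dist 52.721713777335005
```

View pics/w4.png

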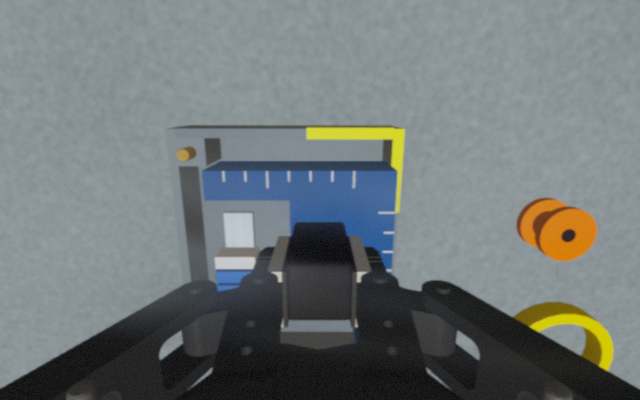

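The square is parallel to the taped walls with a gap to both (leg edge at row 163 vs wall at row 140; right face at col 395). Lowering.

In the tool's units: 60 mm is 2.4, 38 mm is 1.52.

step_hand(
  segments=[
    [0,0,0,0,0.04,0.32,10],
    [0,0,0,0,0.04,0.88,10],
    [0,0,0,0,0.04,1.52,10],
    [0,0,0,0,0.04,2,10],
    [0,0,0,0,0.04,2.28,10],
    [0,0,0,0,0.04,2.4,10],
    [0,0,0,0,0.04,2.4,10],
  ],
)

```text
time: 15.58
tool_pos: [575.2, 42.9, 53.5]
tcp_rot: [180.0, -0.0, 81.5]
ft_force: [-0.0, 0.6, -5.3]
finger_gap: 23.1
grip_force: 98.8
```

step_hand(
  segments=[
    [0,0,0,0,0,0.08,10],
    [0,0,0,0,0,0.16,10],
    [0,0,0,0,0,0.22,10],
    [0,0,0,0,0,0.26,10],
    [0,0,0,0,0,0.28,10],
    [0,0,0,0,0,0.28,10],
  ],
)

```text
time: 16.32
tool_pos: [575.0, 42.8, 46.4]
tcp_rot: [-180.0, 0.0, 81.5]
ft_force: [0.3, -0.1, -4.9]
finger_gap: 23.0
grip_force: 98.8
```

In the tool's units: 1.8 mm is 0.072, 1.3 mm is 0.052.

step_hand(
  segments=[
    [0,0,0,0,0,0.028,10],
    [0,0,0,0,0,0.052,10],
    [0,0,0,0,0,0.072,10],
    [0,0,0,0,0,0.072,10],
  ],
)

```text
time: 16.82
tool_pos: [575.0, 42.9, 44.6]
tcp_rot: [180.0, -0.0, 81.5]
ft_force: [-0.9, -0.2, -5.1]
finger_gap: 23.1
grip_force: 99.1
```

step_hand(
  segments=[
    [0,0,0,0,0,0.02,10],
    [0,0,0,0,0,0.032,10],
    [0,0,0,0,0,0.032,10],
  ],
)

```text
time: 17.2
tool_pos: [575.0, 42.8, 44.5]
tcp_rot: [180.0, 0.0, 81.5]
ft_force: [-6.2, -0.2, 4.6]
finger_gap: 22.9
grip_force: 99.9
```

step_hand(
  segments=[
    [0,0,0,0.04,0.04,-0.016,10],
    [0,0,0,0.12,0.12,-0.016,10],
    [0,0,0,0.2,0.2,-0.016,10],
    [0,0,0,0.26,0.26,-0.016,10],
    [0,0,0,0.28,0.28,-0.016,10],
    [0,0,0,0.28,0.28,-0.016,10],
  ],
)

```text
time: 17.95
tool_pos: [583.4, 48.5, 44.5]
tcp_rot: [180.0, 0.0, 81.5]
ft_force: [-2.7, -4.1, 3.4]
finger_gap: 23.0
grip_force: 99.8
```

step_hand(
  segments=[
    [0,0,0,0,0.032,0,10],
    [0,0,0,0,0.06,0,10],
    [0,0,0,0,0.08,0,10],
    [0,0,0,0,0.08,0,10],
  ],
)

```text
time: 18.45
tool_pos: [584.4, 48.7, 44.6]
tcp_rot: [-179.9, -0.0, 81.5]
ft_force: [-7.9, -1.3, 8.8]
finger_gap: 23.1
grip_force: 100.6
```

step_hand(
  segments=[
    [0,0,0,0,0.028,0,10],
    [0,0,0,0,0.04,0,10],
    [0,0,0,0,0.04,0,10],
  ],
)

```text
time: 18.82
tool_pos: [585.1, 48.8, 44.6]
tcp_rot: [-179.9, -0.0, 81.5]
ft_force: [-10.3, -0.6, 9.5]
finger_gap: 22.8
grip_force: 100.9
```

step_hand(
  segments=[
    [0,0,0,0,0.028,0,10],
    [0,0,0,0,0.04,0,10],
    [0,0,0,0,0.04,0,10],
  ],
)

```text
time: 19.2
tool_pos: [585.1, 48.8, 44.6]
tcp_rot: [-179.8, -0.0, 81.5]
ft_force: [-15.8, -0.0, 13.8]
finger_gap: 22.7
grip_force: 101.6
```

step_hand(
  segments=[
    [0,0,0,0.032,0,0,10],
    [0,0,0,0.06,0,0,10],
    [0,0,0,0.08,0,0,10],
    [0,0,0,0.08,0,0,10],
  ],
)

```text
time: 19.7
tool_pos: [585.2, 48.9, 44.6]
tcp_rot: [-179.8, 0.1, 81.5]
ft_force: [-18.6, -9.7, 16.6]
finger_gap: 23.1
grip_force: 101.8
```

step_hand(
  segments=[
    [0,0,0,0.028,0,0,10],
    [0,0,0,0.04,0,0,10],
    [0,0,0,0.04,0,0,10],
  ],
)

```text
time: 20.08
tool_pos: [585.2, 49.0, 44.7]
tcp_rot: [-179.7, 0.2, 81.5]
ft_force: [-18.9, -12.6, 18.5]
finger_gap: 22.7
grip_force: 101.9
```

step_hand(
  segments=[
    [0,0,0,0.028,0,0,10],
    [0,0,0,0.04,0,0,10],
    [0,0,0,0.04,0,0,10],
  ],
)

```text
time: 20.45
tool_pos: [585.2, 49.2, 44.8]
tcp_rot: [-179.7, 0.3, 81.5]
ft_force: [-19.9, -15.8, 19.1]
finger_gap: 22.9
grip_force: 102.1
```

```bash
python3 -c "
from h import *
print(r.sense()['wrist_torque'])"
```

```text
[-2.65  3.17 -0.16]
```

In the tool's units: -0.5 degrees is -0.125.

step_hand(
  segments=[
    [-0.075,-0.05,0,0,0,0,10],
    [-0.125,-0.1,0,0,0,0,10],
    [-0.125,-0.1,0,0,0,0,10],
  ],
)

```text
time: 20.82
tool_pos: [585.3, 49.4, 44.9]
tcp_rot: [179.8, 0.7, 81.5]
ft_force: [-19.0, -16.3, 19.2]
finger_gap: 22.7
grip_force: 102.0
```

```bash
python3 -c "
from h import *
s=r.sense();print(s['tcp_rot'],s['tool_pos'],s['wrist_torque'])"
```

```text
[179.76   0.67  81.48] [585.29  49.4   44.9 ] [-2.33  3.65 -0.07]
```

step_hand(
  segments=[
    [0.0375,0.1,0,0,0,0,10],
    [0.0625,0.175,0,0,0,0,10],
    [0.0625,0.175,0,0,0,0,10],
  ],
)

```text
time: 21.2
tool_pos: [585.3, 49.6, 44.6]
tcp_rot: [-180.0, -0.1, 81.5]
ft_force: [-19.9, -13.7, 16.6]
finger_gap: 22.5
grip_force: 102.2
```

```bash
python3 -c "
from h import *
s=r.sense();print(s['tcp_rot'],s['tool_pos'],s['wrist_torque'])"
```

```text
[-179.99   -0.06   81.48] [585.27  49.64  44.61] [-2.39  3.   -0.11]
```

In the tool's units: 2 mm is 0.08, -0.4 mm is -0.016.

step_hand(
  segments=[
    [0,0,0,0.028,0,-0.016,10],
    [0,0,0,0.056,0,-0.032,10],
    [0,0,0,0.08,0,-0.032,10],
    [0,0,0,0.08,0,-0.032,10],
  ],
)

```text
time: 21.7
tool_pos: [585.4, 51.0, 44.7]
tcp_rot: [-180.0, 0.0, 81.5]
ft_force: [-15.6, -16.1, 12.0]
finger_gap: 23.0
grip_force: 101.0
```

```bash
python3 - <<'E'
from h import *
s=r.sense();print(s['tcp_rot'],s['tool_pos'],s['wrist_torque'])
d=optics.snapshot("wrist");p=d["pixels"];cv2.imwrite("pics/w5.png",p)
hsv=cv2.cvtColor(p,cv2.COLOR_BGR2HSV);H=hsv[...,0].astype(int);S,V=hsv[...,1],hsv[...,2]
m=(abs(H-110)<14)&(S>130)&(V>40)
y=(abs(H-28)<8)&(S>120)&(V>90)
Ri=np.array([[np.cos(np.radians(8.5)),-np.sin(np.radians(8.5))],[np.sin(np.radians(8.5)),np.cos(np.radians(8.5))]])
def hs(uv,z): return (cast(d,uv,z)[:,:2]-[546,8.5])@Ri.T
for nm,mm,z in(("blue top z35",m,35),("yellow z40",y,40)):
    for c in blobs(mm,150)[:2]:
        q=hs(c,z); print(nm,c.min(0),c.max(0),"housing max xy",q.max(0),"min",q.min(0))
# outer-face lines of blue in housing axes
c=max(blobs(m,150),key=lambda c:hs(c,35)[:,1].max());q=hs(c,35)
for b in range(-25,70,12):
    k=(abs(q[:,0]-b)<6); 
    if k.any(): print("x",b,"ymax",q[k,1].max())
for b in range(-20,85,12):
    k=(abs(q[:,1]-b)<6)
    if k.any(): print("y",b,"xmax",q[k,0].max())
E
```

```text
[-179.98    0.     81.47] [585.43  51.01  44.67] [-2.87  2.62 -0.13]
blue top z35 [291 201] [393 268] housing max xy [68.98 69.86] min [19.26 34.89]
blue top z35 [204 175] [241 199] housing max xy [-3.91 82.47] min [-21.06  70.87]
yellow z40 [276 155] [415 273] housing max xy [75.83 92.45] min [13.78 34.74]
yellow z40 [ 86 192] [103 208] housing max xy [-66.41  75.61] min [-74.06  67.98]
x -25 ymax 82.4735908100268
x -13 ymax 82.4717525998602
x -1 ymax 73.32443022974874
y 76 xmax -3.9077056297517254
```

In the tool's units: 2 mm is 0.08, 1.4 mm is 0.056.

step_hand(
  segments=[
    [0,0,0,0.028,0,0,10],
    [0,0,0,0.056,0,-0.008,10],
    [0,0,0,0.08,0,-0.008,10],
    [0,0,0,0.08,0,-0.008,10],
  ],
)

```text
time: 22.25
tool_pos: [585.5, 51.2, 44.8]
tcp_rot: [-180.0, 0.2, 81.5]
ft_force: [-17.3, -24.1, 12.7]
finger_gap: 22.8
grip_force: 101.2
```

step_hand(
  segments=[
    [0,0,0,0.028,0,0,10],
    [0,0,0,0.056,0,0,10],
    [0,0,0,0.08,0,0,10],
    [0,0,0,0.08,0,0,10],
  ],
)

```text
time: 22.75
tool_pos: [585.5, 51.2, 44.8]
tcp_rot: [-179.9, 0.3, 81.4]
ft_force: [-19.7, -33.5, 14.6]
finger_gap: 22.8
grip_force: 101.6
```

```bash
python3 -c "
from h import *
s=r.sense();print(s['tcp_rot'],s['tool_pos'],s['wrist_torque'])"
```

```text
[-179.94    0.31   81.43] [585.49  51.23  44.8 ] [-5.41  3.12  0.16]
```

The rows are not in the units I measure in: shifts go in units of 25 mm and turns go in units of 4 degrees. I convert before sending: 2 mm is 0.08, 1.4 mm is 0.056, 0.5 degrees is 0.125.

step_hand(
  segments=[
    [0,0.075,0,-0.028,0.028,0,10],
    [0,0.125,0,-0.048,0.056,0,10],
    [0,0.125,0,-0.048,0.08,0,10],
    [0,0.125,0,-0.048,0.08,0,10],
  ],
)

```text
time: 23.25
tool_pos: [585.5, 51.5, 44.8]
tcp_rot: [-179.7, -0.3, 81.5]
ft_force: [-30.3, -24.8, 22.2]
finger_gap: 22.7
grip_force: 103.0
```

step_hand(
  segments=[
    [0,0,0,0,0,0,10],
    [0,0,0,0,0,0,10],
  ],
)

```text
time: 23.5
tool_pos: [585.5, 51.5, 44.8]
tcp_rot: [-179.7, -0.3, 81.5]
ft_force: [-30.3, -25.7, 22.8]
finger_gap: 22.9
grip_force: 102.8
```

```bash
python3 - <<'E'
from h import *
s=r.sense();print(s['tcp_rot'],s['tool_pos'],s['wrist_torque'],s['ft_force'])
d=optics.snapshot("wrist");p=d["pixels"]
hsv=cv2.cvtColor(p,cv2.COLOR_BGR2HSV);H=hsv[...,0].astype(int);S,V=hsv[...,1],hsv[...,2]
m=(abs(H-110)<14)&(S>110)&(V>25)
# column / row profiles across the walls
for u in(210,225,300,330,360): print("col",u,[tuple(p[v,u]) for v in range(150,190,3)])
for v in(190,215,250): print("row",v,[tuple(p[v,u]) for u in range(376,418,3)])
E
```

```text
[-179.71   -0.28   81.48] [585.49  51.47  44.76] [-4.59  4.37  0.2 ] [-30.35 -25.73  22.82]
col 210 [(np.uint8(113), np.uint8(111), np.uint8(108)), (np.uint8(79), np.uint8(80), np.uint8(77)), (np.uint8(75), np.uint8(78), np.uint8(72)), (np.uint8(84), np.uint8(86), np.uint8(83)), (np.uint8(143), np.uint8(137), np.uint8(129)), (np.uint8(145), np.uint8(137), np.uint8(130)), (np.uint8(143), np.uint8(136), np.uint8(126)), (np.uint8(143), np.uint8(136), np.uint8(127)), (np.uint8(151), np.uint8(118), np.uint8(97)), (np.uint8(152), np.uint8(104), np.uint8(70)), (np.uint8(151), np.uint8(104), np.uint8(72)), (np.uint8(150), np.uint8(103), np.uint8(72)), (np.uint8(153), np.uint8(106), np.uint8(76)), (np.uint8(152), np.uint8(104), np.uint8(75))]
col 225 [(np.uint8(110), np.uint8(110), np.uint8(105)), (np.uint8(78), np.uint8(7
[... 3793 characters left out ...]
0)), (np.uint8(150), np.uint8(151), np.uint8(142))]
row 250 [(np.uint8(88), np.uint8(56), np.uint8(38)), (np.uint8(149), np.uint8(89), np.uint8(45)), (np.uint8(155), np.uint8(95), np.uint8(46)), (np.uint8(156), np.uint8(97), np.uint8(50)), (np.uint8(152), np.uint8(92), np.uint8(46)), (np.uint8(151), np.uint8(95), np.uint8(52)), (np.uint8(53), np.uint8(165), np.uint8(169)), (np.uint8(34), np.uint8(210), np.uint8(214)), (np.uint8(17), np.uint8(209), np.uint8(212)), (np.uint8(26), np.uint8(208), np.uint8(213)), (np.uint8(26), np.uint8(209), np.uint8(213)), (np.uint8(123), np.uint8(185), np.uint8(186)), (np.uint8(154), np.uint8(150), np.uint8(142)), (np.uint8(157), np.uint8(154), np.uint8(144))]
```

In the tool's units: -1.2 mm is -0.048, -0.3 mm is -0.012, -0.2 degrees is -0.05.

step_hand(
  segments=[
    [-0.05,-0.0375,0,-0.008,-0.016,0,10],
    [-0.0875,-0.055,0,-0.012,-0.048,0,10],
    [-0.0875,-0.055,0,-0.012,-0.048,0,10],
    [-0.0875,-0.055,0,-0.012,-0.048,0,10],
  ],
)

```text
time: 24.05
tool_pos: [585.5, 51.3, 44.7]
tcp_rot: [179.8, -0.1, 81.5]
ft_force: [-20.1, -26.1, 16.1]
finger_gap: 22.6
grip_force: 101.9
```

```bash
python3 - <<'E'
from h import *
s=r.sense();print(s['tcp_rot'],s['tool_pos'],s['wrist_torque'],s['ft_force'])
d=optics.snapshot("wrist");p=d["pixels"]
print([p[v,300].tolist() for v in range(170,182,2)],[p[190,u].tolist() for u in range(390,402,2)])
E
```

```text
[179.79  -0.08  81.48] [585.52  51.31  44.73] [-4.44  3.97  0.36] [-20.06 -26.1   16.06]
[[82, 210, 208], [84, 209, 207], [95, 201, 197], [143, 127, 103], [149, 108, 78], [151, 107, 78]] [[156, 113, 83], [155, 112, 83], [153, 112, 85], [119, 115, 105], [71, 185, 185], [74, 208, 207]]
```

In the tool's units: 0.15 degrees is 0.0375.

step_hand(
  segments=[
    [0.0375,0,0,0,0,0,10],
    [0.0375,0,0,0,0,0,10],
  ],
)

```text
time: 24.35
tool_pos: [585.5, 51.3, 44.7]
tcp_rot: [179.9, -0.1, 81.5]
ft_force: [-22.0, -26.3, 16.7]
finger_gap: 22.8
grip_force: 102.1
```

```bash
python3 -c "
from h import *
print(r.sense()['tcp_rot'],workorder.hand_in())"
```

```text
the job is handed in; nothing more can be done
[179.95  -0.09  81.48] None
```

The job is handed in at 24.4 s: the cover lies flat, handle up, in the middle of the mat, and the blue square is on the housing floor in the taped corner, still gripped and pressed at about 22–26 N against both walls; no verdict was returned.

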